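Dispense one ink tin and park it in the lane

ROBOT

A 6-joint arm with a two-finger parallel gripper is mounted at the origin on the work surface; the furniture and walls round the work are solid. World frame = base frame: x ahead of the robot, y to its left, z up, the work surface at z = 0. Lengths are in m, angles in degrees, forces in N, time in s.
With the tool pointing down it reaches from about 0.4 to 0.825 m from the base axis. Payload 7 kg.
Tool frame: the origin (TCP) lies at the very end of the fingers, on their centre line; the grasp point (between the pads) lies 19 mm behind it; z points along the fingers, y is the line along which they close (so a half turn about z gives the same grasp; the last joint's range is limited). The gripper opens to 88 mm and grips with 3 to 60 N. Pads are 19 mm wide; open, the fingers measure 130 mm over their backs; the gripper's body (78 mm by 193 mm) begins 47 mm behind the grasp point.
Start: joints at [-46.748, 20.546, 0.682, 0, -70.136, -16.507], TCP at [0.304, -0.603, 0.227] pointing down, gripper open.
Joint ranges: [-176.03, 176.03], [-82.01, 121.73], [-58.28, 71.71], [-173.87, 95.51], [-174.79, -0.11], [-173.66, 173.66]. Speed limits (degrees/s): [136.94, 136.94, 172.46, 180, 180, 180].

INTERFACE

Orientations are given as [roll, pitch, yaw] about the fixed x, y, z axes, in that order (R = Rz(yaw) Ry(pitch) Rx(roll)).
In Python, from plant import ctrl, viewer gives the robot as it stands.
- The arm moves only by the tool servo_tool, never from a script. Its argument "rows" is a list of rows, each a list of 6 numbers: the shift along the world's x, y, z in mm, then the turn, a rotation vector about the world's x, y, z in degrees. A call has 1 to 5 rows; each row shifts and turns the commanded pose from where the row before left it; what a row does not reach is not made up. A row lasts 1/12 s, in which the tool goes at most 41.7 mm and 7.16 degrees, less where a joint would pass 70% of its speed; a pose out of reach is approached as far as the arm can. A call is refused whole if a number of a shift passes 41.7 or a number of a turn 7.16, either way. A call with a gripper value outside its range is refused whole. "fingers" is the finger opening in mm, from 0 to 87.6, set as the call begins (left out, the last holds). The fingers move at their own pace and stop on an object; the grip force is fixed at half the most. Time passes only in rows, so rows that do not move let the fingers close. It gives the time, the measured TCP pose, the force and the opening at its end, in the units of the state.
- ctrl.get_obs(): the state, without advancing time (a new reading comes with each control period).
- viewer.snapshot(name): name is "scene" or "top" or "wrist"; returns (picture, depth): 480x640x3 uint8, red, green, blue; 480x640 float32, m along the optical axis (not along the pixel's ray), 0 where there is no reading.
- viewer.calibration(name): a dict with "fx", "fy", "cx", "cy" (pixels), "origin" and "rotation" of the camera in the world. Camera axes: x right, y up, looking along -z (the intrinsics and any distortion apply to the point x, -y, -z); pixel columns grow to the right and rows downward; lengths in m; the calibration is good to about 2 mm. A picture is of the moment at which its call begins: read the wrist's pose just before it. calibration takes no time and is no camera call; for the wrist camera it gives the pose at the moment of the call.
- ctrl.close_job(): hands the job in, once; it reports no verdict.
The state is a dict: "clock": time; "joint_pos": joint angles; "qvel": joint speeds; "tau": joint torques, N m; "tool_pos": TCP position; "orientation": TCP orientation; "force": force on the tool from outside, world axes, zero at the start; "moment": the same for the moment, N m; "opening": finger opening in m.
Only numpy, scipy, OpenCV 4.12 (cv2) and the standard library are available. Lean on these libraries where they do the work, as an engineer would, in place of code of your own. Each camera call takes 0.05 s, during which the arm holds its last target. There are 200 camera calls.

TASK

Press the knob of the tin feeder all the way down once and let it spring back, so that one white ink tin is ejected onto the bench and the next one drops into its place. Then push that tin aside along the bench with the outside of the fingers until it stands wholly between the two rails of the low metal lane. Do not grip or lift anything, feed out no second tin, and leave the other things where they are.

Things in the scene. Friction and masses are not known exactly. Their poses are not given: they have to be found in the camera images.
- feeder: Fixed tin feeder. Origin on the bench under the centre of its magazine, a square shaft 70 x 70 mm, 66 mm high, open above and below, with three tins stacked on the bench itself. Its -x axis is the way out: a 28 mm high opening in the -x face (35 mm from origin). Behind the shaft (x 35 to 94 mm, 72 wide, 52 high) is the grey housing with the plunger. Feet 4 mm high reach 49 mm to either side in y.
- plunger_top (a point): Centre of the top of the plunger's round black knob (34 mm across, 12 mm thick), 62 mm from the feeder's origin along its +x and 102 mm above the bench when up, 72 mm when fully down; pressed straight down.
- plunger (a joint): Plunger travel in m: 0 = up, 0.030 = fully down at its stop. It returns by a spring (6.5 N when up, about 9 N when down); with the tins' friction the whole press takes about 10 to 15 N. The slide moves 2.8 times as far (84 mm; the first 9 mm are idle).
- feeder_exit (a point): Point on the bench where the centre of the ejected tin comes to stand after a full, unhurried press (75 mm from the feeder's origin along its -x); a quick press sends it up to 9 mm farther, where a stop bar across the way out (10 mm high, 44 mm long in y, inner face 116 mm from the origin) halts it. The tin can be pushed out to either side (y) between feeder and bar.
- tin_bottom: The tin to be ejected: the lowest of three equal white round ink tins, 62 mm in diameter, 24 mm high, about 70 g. Origin at the centre of its underside, z up.
- tin_middle: The second tin of the stack, same make (62 x 24 mm). Origin at the centre of its underside; 24 mm above the bench at the start; it drops to the bench when the plunger is back up after the press.
- tin_top: The third tin, same make, 48 mm above the bench at the start and 24 mm after the press.
- lane: Parking lane fixed to the bench: two aluminium rails 12 mm high, 130 mm long, parallel to its y axis, 100 mm apart inside, on a 0.6 mm sheet that tins slide onto freely; open at both ends (+y, -y), where 24 mm long flares widen the mouths to about 120 mm. Origin on the bench in the middle. It stands to one or the other side (y) of the feeder's exit.
- tape_roll: Bystander: roll of masking tape lying flat, 104 mm across, 25 mm high, on the other side of the exit from the lane; origin at its underside's centre.
- dabber: Bystander: leather ink dabber with wooden knob, 66 mm across, 85 mm high; origin at its underside's centre.
- roller: Bystander: small ink roller lying flat, 80 x 142 x 32 mm; origin at its underside's centre.
Things that resemble listed ones, but are neither listed nor needed, are in the scene too. Leave any black or turquoise look-alike of the tin_top alone.

How it is judged (in metres and radians):
On the way, in this order (a step that is already met when the one before it is completed fails the run):
1. the plunger is pressed fully down and the lowest tin has come out (value of joint plunger above 0.027 m and x of tin_bottom in the frame of feeder below -0.066 m), for 0.05 s.
2. the plunger has sprung back and the next tin has dropped into place (value of joint plunger below 0.004 m and horizontal distance between each of tin_middle, tin_top and feeder below 0.015 m and height (world z) of tin_middle below 0.006 m and height (world z) of tin_top below 0.03 m), for 0.1 s.
3. the ejected tin stands between the rails (x of tin_bottom in the frame of lane between -0.022 and 0.022 m and y of tin_bottom in the frame of lane between -0.04 and 0.04 m and angle between tin_bottom's own z axis and vertical below 0.1 rad and height (world z) of tin_bottom below 0.006 m), for 0.2 s.
At the end, for the whole second after the job is handed in: The ejected tin stands flat and at rest in the lane: its centre within 40 mm of the lane's middle along the rails and 22 mm across them (rails stop it at 19 mm). The plunger is up (under 4 mm), and the two other tins are in the magazine, within 15 mm of its axis, the lower one on the bench (all of step 2 and all of step 3 and linear speed of each of tin_bottom, tin_middle below 0.01 m/s); the robot touches nothing.
It fails at once if a tin is lifted (height (world z) of tin_bottom above 0.012 m or height (world z) of tin_middle above 0.036 m or height (world z) of tin_top above 0.06 m).
It fails at once if a second tin leaves the magazine (horizontal distance between any of tin_middle, tin_top and feeder above 0.025 m).
It fails at once if the ejected tin is tipped over (angle between tin_bottom's own z axis and vertical above 0.5 rad).
It fails at once if the tape roll, dabber or ink roller is moved by more than 20 mm (distance of any of tape_roll, dabber, roller from where it was at the start of the episode above 0.02 m).
It also fails if it takes over 48 s, if anything falls off the work surface, if the arm or the gripper's body presses on something with over 40 N, if the wrist force passes 120 N, or if a joint passes its speed limit or range.

## Working session

There is one attempt and no reset: what is moved stays moved. The work goes in short steps, Python scripts to look and compute and a tool call to move; the robot and the scene stay as the last step left them, time stands still between calls to the robot, and variables do not carry over. Pictures are saved under pics/ and viewed, on a budget of 10 in all, crops included, one or two more only if the job needs it, and the job is handed in when it is done.

Besides the shell and the picture viewer there is one more tool, called after "Request:" by a JSON object that holds its "name" and its "arguments", one argument or row to a line. servo_tool: Moves the arm, as the interface text tells. Its arguments: {"type":"object","properties":{"rows":{"type":"array","items":{"type":"array","items":{"type":"number"}}},"fingers":{"type":"number"}},"required":["rows"]}

```bash
mkdir -p pics; ls
python3 - <<'E'
from plant import ctrl, viewer
import cv2,numpy as np
print(ctrl.get_obs())
for n in("scene","top"):
    p,d=viewer.snapshot(n); cv2.imwrite(f"pics/{n}0.png",p[:,:,::-1]); np.save(f"{n}_d0.npy",d)
    print(n,viewer.calibration(n))
E
```

```text
pics
{'clock': 0.0, 'joint_pos': array([-4.67486736e+01,  2.05916414e+01,  6.34868855e-01, -2.18627372e-02,
       -7.01333724e+01, -1.65050025e+01]), 'qvel': array([-0.00153705, -0.04183137, -0.03057737,  0.05472395,  0.02839281,
        0.07387822]), 'tau': array([ 9.66837142e-04, -5.82712913e+01,  2.93053293e+01,  6.99707419e+00,
        6.81172955e-03, -1.35781906e-04]), 'tool_pos': array([ 0.30353758, -0.6023753 ,  0.22562317]), 'orientation': array([ 1.79907730e+02, -5.90735611e-03, -1.53261117e+02]), 'force': array([-0.97459227, -0.94582766, -0.7887043 ]), 'moment': array([ 0.00262262, -0.0042086 ,  0.02175012]), 'opening': 0.0879707072416855}
scene {'fx': 550.4744580415006, 'fy': 550.4744580415006, 'cx': 324.362735129343, 'cy': 237.78843246855516, 'origin': array([-0.31613638, -0.63936252,  0.98760373]), 'rotation': array([ 48.22993315,  -0.90934887, -50.99643068])}
top {'fx': 579.6181746561881, 'fy': 579.6181746561881, 'cx': 316.07780488064657, 'cy': 245.52490702703219, 'origin': array([0.24427911, 0.00885248, 1.47227238]), 'rotation': array([  8.44354117,  -1.6500171 , -89.17552903])}
```

View pics/top0.png

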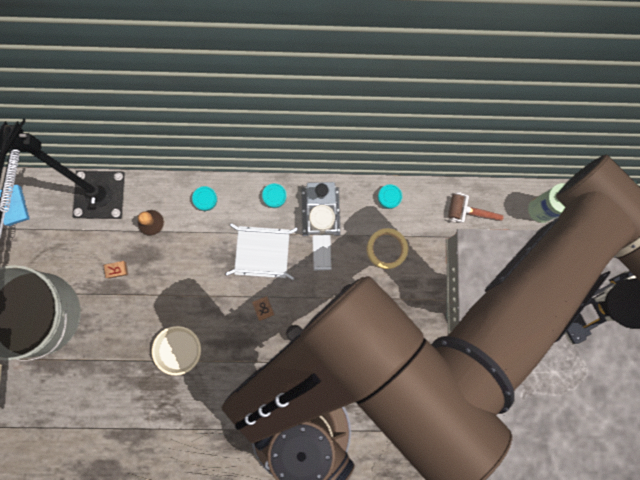

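View pics/scene0.png

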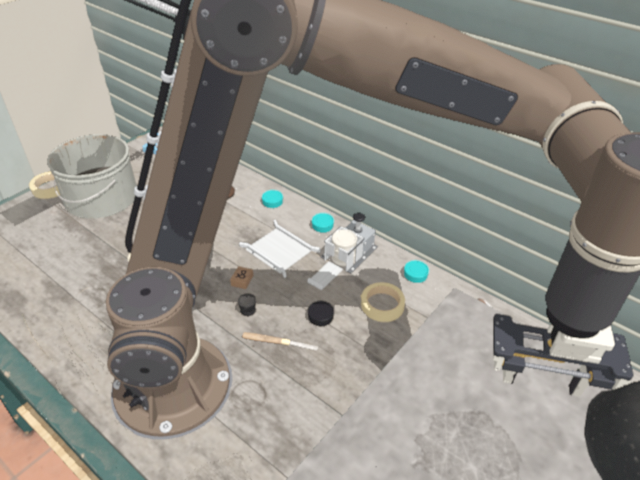

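The top view shows the feeder magazine near (321,216) and its knob at (321,190). The exit points image-down (-x), the lane is near (262,252) on +y, and the tape roll is near (388,248). Turquoise look-alikes stand at (274,195) and (390,196). I'll crop and measure.

```bash
cat > h.py <<'E'
import numpy as np,cv2
from plant import ctrl,viewer
from scipy.spatial.transform import Rotation as R
def ray(c,uv,z):
    uv=np.atleast_2d(uv).astype(float)
    d=np.c_[(uv[:,0]-c['cx'])/c['fx'],-(uv[:,1]-c['cy'])/c['fy'],-np.ones(len(uv))]
    d=R.from_euler('xyz',c['rotation'],degrees=True).apply(d)
    o=np.array(c['origin']); return o+d*((z-o[2])/d[:,2])[:,None]
def proj(c,P):
    q=R.from_euler('xyz',c['rotation'],degrees=True).inv().apply(np.atleast_2d(P)-c['origin'])
    return np.c_[c['cx']+c['fx']*q[:,0]/-q[:,2],c['cy']-c['fy']*q[:,1]/-q[:,2]]
E
python3 - <<'E'
from h import *
im=cv2.imread('pics/top0.png');d=np.load('top_d0.npy')
c=viewer.calibration('top')
cv2.imwrite('pics/crop_top.png',cv2.resize(im[165:290,215:415],None,fx=4,fy=4,interpolation=cv2.INTER_CUBIC))
for n,uv,z in[('knob',(321.5,190),.102),('mag',(321.5,216),.072),('lane',(262,252),.0),('tape',(388,248),.025),('wall',(321,172),0),('dabber',(150,222),.085)]:
    print(n,ray(c,uv,z)[0].round(4), 'depth z', (lambda u,v:d[v,u])(*np.int32(uv)))
E
```

```text
knob [ 0.5847 -0.0389  0.102 ] depth z 1.4051303
mag [ 0.5265 -0.0408  0.072 ] depth z 1.4306428
lane [0.4442 0.1077 0.    ] depth z 1.4833983
tape [ 0.4568 -0.212   0.025 ] depth z 1.4891156
wall [ 0.6584 -0.0405  0.    ] depth z 1.6690272
dabber [0.5008 0.3739 0.085 ] depth z 1.4123447
```

View pics/crop_top.png

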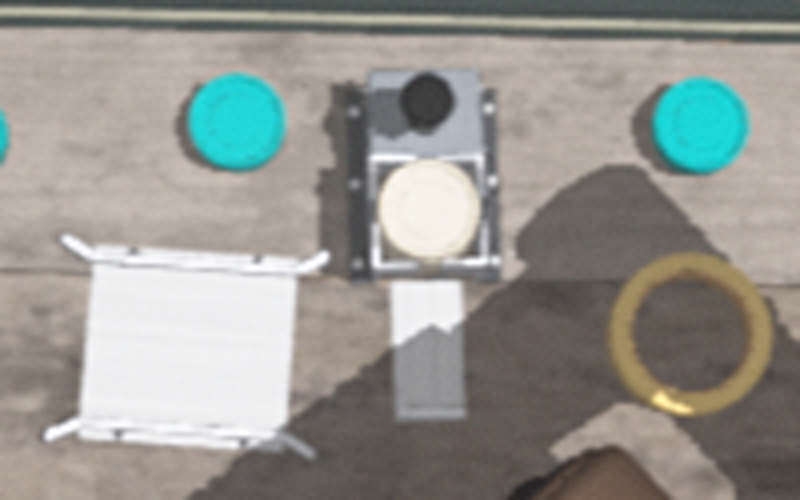

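Run:
```python
from h import *
c=viewer.calibration('top');s=viewer.calibration('scene')
f=lambda x,y,z:ray(c,(214.6+x/4,164.6+y/4),z)[0]
k=f(428,101,.102);t=f(429,210,.072);b=f(431,416,.008)
print('knob',k,'tin',t,'bar',b,'k-t',np.linalg.norm((k-t)[:2]),'ang',[np.degrees(np.arctan2(*(p-q)[1::-1])) for p,q in((k,t),(t,b),(k,b))])
u=[f(95,247,.012),f(300,263,.012),f(80,434,.012),f(285,442,.012)]
for p in u: print(p)
print('lane sheet',np.array([f(95,262,0),f(297,277,0),f(290,432,0),f(80,428,0)]).round(4).tolist())
im=cv2.imread('pics/scene0.png')
g=lambda uv,z:ray(s,uv,z)[0]
print('scene knob',g((358.5,215.5),.102),'tin',g((344.5,238),.072))
d=np.load('top_d0.npy')
print('wall depth prof',[(v,d[v,321].round(3),) for v in range(120,196,6)])
```

```text
knob [ 0.58511677 -0.03912426  0.102     ] tin [ 0.52379216 -0.04168419  0.072     ] bar [ 0.40334788 -0.04698753  0.008     ] k-t 0.06137801659571859 ang [np.float64(2.390356448457627), np.float64(2.521189568512975), np.float64(2.4770523792515737)]
[0.50745689 0.16892566 0.012     ]
[0.49964325 0.03813238 0.012     ]
[0.38764551 0.17427043 0.012     ]
[0.38480533 0.04517246 0.012     ]
lane sheet [[0.4998, 0.1699, 0.0], [0.4926, 0.0401, 0.0], [0.3924, 0.0424, 0.0], [0.3926, 0.1758, 0.0]]
scene knob [ 0.58486903 -0.0390685   0.102     ] tin [ 0.52148696 -0.04443102  0.072     ]
wall depth prof [(120, np.float32(1.252)), (126, np.float32(1.296)), (132, np.float32(1.325)), (138, np.float32(1.377)), (144, np.float32(1.412)), (150, np.float32(1.47)), (156, np.float32(1.507)), (162, np.float32(1.555)), (168, np.float32(1.622)), (174, np.float32(1.517)), (180, np.float32(1.514)), (186, np.float32(1.408)), (192, np.float32(1.402))]
```

The feeder's yaw is about 2.5°, with the knob at (0.585,-0.039) and the exit at about (0.448,-0.045). The lane centre is about (0.445,0.107). I'm moving above the knob with the fingers closed.

Request:
{"name": "servo_tool", "arguments": {
  "rows": [
    [14, 28, 0, 0, 0, -1.34],
    [14, 28, 0, 0, 0, -1.34],
    [14, 28, 0, 0, 0, -1.34],
    [14, 28, 0, 0, 0, -1.34],
    [14, 28, 0, 0, 0, -1.34]
  ],
  "fingers": 0
}}

```text
clock: 0.52
tool_pos: [0.3739, -0.4613, 0.2261]
orientation: [180.0, -0.0, -160.0]
force: [1.0, -0.5, -0.3]
opening: 0.0596
```

Request:
{"name": "servo_tool", "arguments": {
  "rows": [
    [14, 28, 0, 0, 0, -1.34],
    [14, 28, 0, 0, 0, -1.34],
    [14, 28, 0, 0, 0, -1.34],
    [14, 28, 0, 0, 0, -1.34],
    [14, 28, 0, 0, 0, -1.34]
  ]
}}

```text
clock: 0.93
tool_pos: [0.4439, -0.3212, 0.2263]
orientation: [180.0, -0.0, -166.7]
force: [0.3, 0.3, 0.0]
opening: 0.026
```

Request:
{"name": "servo_tool", "arguments": {
  "rows": [
    [14, 28, 0, 0, 0, -1.34],
    [14, 28, 0, 0, 0, -1.34],
    [14, 28, 0, 0, 0, -1.34],
    [14, 28, 0, 0, 0, -1.34],
    [14, 28, 0, 0, 0, -1.34]
  ]
}}

```text
clock: 1.35
tool_pos: [0.5139, -0.1812, 0.2264]
orientation: [180.0, -0.0, -173.4]
force: [0.8, -0.9, -0.2]
opening: 0.0008
```

Run:
```python
from h import *
o=ctrl.get_obs();print(o['clock'],o['tool_pos'],o['orientation'],o['joint_pos'],o['opening'],o['force'])
c=viewer.calibration('top');d=np.load('top_d0.npy')
for u in(321,250):
  for v in range(120,174,8):
    D=d[v,u]; p=np.array([(u-c['cx'])/c['fx'],-(v-c['cy'])/c['fy'],-1])*D
    print(u,v,(R.from_euler('xyz',c['rotation'],degrees=True).apply(p)+c['origin']).round(3))
w=viewer.calibration('wrist');p,_=viewer.snapshot('wrist');cv2.imwrite('pics/w1.png',p[:,:,::-1]);print(w)
```

```text
1.35 [ 0.51394551 -0.18119265  0.22639045] [ 1.79987757e+02 -1.89707364e-02 -1.73419203e+02] [ 1.17923938e+00  8.33332103e+00 -1.58045752e+01 -1.13980362e-02
 -6.58821432e+01 -8.45937853e+01] 0.0008294678250150288 [ 0.77166514 -0.94709374 -0.16661953]
321 120 [ 0.697 -0.03   0.274]
321 128 [ 0.697 -0.032  0.226]
321 136 [ 0.696 -0.034  0.174]
321 144 [ 0.697 -0.036  0.113]
321 152 [ 0.696 -0.038  0.053]
321 160 [ 0.701 -0.041 -0.033]
321 168 [ 0.698 -0.044 -0.1  ]
250 120 [0.696 0.124 0.266]
250 128 [0.698 0.129 0.211]
250 136 [0.699 0.133 0.154]
250 144 [0.697 0.138 0.101]
250 152 [0.696 0.143 0.038]
250 160 [ 0.695  0.148 -0.027]
250 168 [ 0.696  0.155 -0.108]
{'fx': 401.4076319082621, 'fy': 401.4076319082621, 'cx': 312.6410478806305, 'cy': 233.5428691624187, 'origin': array([ 0.44325441, -0.18951777,  0.38533241]), 'rotation': array([-1.51098857e+01, -4.10463155e-02,  9.65994332e+01])}
```

View pics/w1.png

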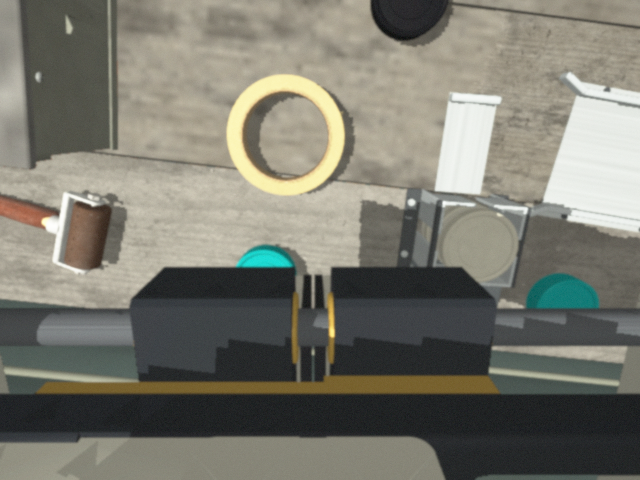

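The wrist view shows the magazine tin at (479,244), the stop bar at (475,98), the lane at the right edge and the tape roll at (286,134). I'll cross-check the feeder from these pixels.

Run:
```python
from h import *
w=viewer.calibration('wrist')
for n,uv,z in[('tin',(479,244),.072),('bar',(474.5,98.5),.01),('tape',(286,134),.025),('lane far-mouth rail corner',(565,76),.012)]: print(n,ray(w,uv,z)[0].round(4))
```

```text
tin [ 0.5231 -0.0406  0.072 ]
bar [ 0.4066 -0.0457  0.01  ]
tape [ 0.4558 -0.2081  0.025 ]
lane far-mouth rail corner [0.3795 0.0278 0.012 ]
```

Request:
{"name": "servo_tool", "arguments": {
  "rows": [
    [14, 28, 0, 0, 0, -1.34],
    [14, 28, 0, 0, 0, -1.34],
    [14, 28, -10, 0, 0, -1.34],
    [14, 28, -20, 0, 0, -1.34],
    [10, 29, -20, 0, 0, -1.3]
  ]
}}

```text
clock: 1.82
tool_pos: [0.5809, -0.0403, 0.1764]
orientation: [180.0, 0.1, 179.9]
force: [1.1, 0.3, -0.3]
opening: 0.0005
```

Request:
{"name": "servo_tool", "arguments": {
  "rows": [
    [0, 0, -20, 0, 0, 0],
    [0, 0, -20, 0, 0, 0],
    [0, 0, -15, 0, 0, 0],
    [0, 0, -8, 0, 0, 0],
    [0, 0, -4, 0, 0, 0]
  ]
}}

```text
clock: 2.23
tool_pos: [0.5789, -0.0419, 0.1081]
orientation: [-180.0, -0.1, 180.0]
force: [-0.1, 0.2, 0.8]
opening: 0.0005
```

Request:
{"name": "servo_tool", "arguments": {
  "rows": [
    [0, 0, -3, 0, 0, 0],
    [0, 0, -3, 0, 0, 0],
    [0, 0, -3, 0, 0, 0],
    [0, 0, -2, 0, 0, 0],
    [0, 0, -2, 0, 0, 0]
  ]
}}

```text
clock: 2.65
tool_pos: [0.5805, -0.0419, 0.0981]
orientation: [180.0, 0.1, -180.0]
force: [-4.5, 0.8, 12.5]
opening: 0.0005
```

Request:
{"name": "servo_tool", "arguments": {
  "rows": [
    [0, 0, -2, 0, 0, 0],
    [0, 0, -2, 0, 0, 0],
    [0, 0, -2, 0, 0, 0],
    [0, 0, -2, 0, 0, 0],
    [0, 0, -2, 0, 0, 0]
  ]
}}

```text
clock: 3.07
tool_pos: [0.5805, -0.0419, 0.0889]
orientation: [-180.0, 0.2, -180.0]
force: [-5.5, 1.2, 13.4]
opening: 0.0004
```

Request:
{"name": "servo_tool", "arguments": {
  "rows": [
    [0, 0, -2, 0, 0, 0],
    [0, 0, -2, 0, 0, 0],
    [0, 0, -2, 0, 0, 0],
    [0, 0, -2, 0, 0, 0],
    [0, 0, -2, 0, 0, 0]
  ]
}}

```text
clock: 3.48
tool_pos: [0.5805, -0.0419, 0.0786]
orientation: [180.0, 0.1, -180.0]
force: [-4.8, 0.7, 10.5]
opening: 0.0006
```

Request:
{"name": "servo_tool", "arguments": {
  "rows": [
    [0, 0, -2, 0, 0, 0],
    [0, 0, -1, 0, 0, 0],
    [0, 0, -1, 0, 0, 0],
    [0, 0, 0, 0, 0, 0]
  ]
}}

```text
clock: 3.82
tool_pos: [0.5804, -0.0419, 0.0743]
orientation: [180.0, 0.1, -180.0]
force: [-2.1, -0.4, 8.5]
opening: 0.0004
```

Not at the stop yet, as the force shows only the spring, so I press a little further.

Request:
{"name": "servo_tool", "arguments": {
  "rows": [
    [0, 0, -1, 0, 0, 0],
    [0, 0, -1, 0, 0, 0],
    [0, 0, -1, 0, 0, 0],
    [0, 0, 0, 0, 0, 0]
  ]
}}

```text
clock: 4.15
tool_pos: [0.5805, -0.0419, 0.0722]
orientation: [-180.0, 0.1, -180.0]
force: [-5.8, 1.5, 16.1]
opening: 0.0005
```

Request:
{"name": "servo_tool", "arguments": {
  "rows": [
    [0, 0, -0.5, 0, 0, 0],
    [0, 0, -0.5, 0, 0, 0],
    [0, 0, 0, 0, 0, 0]
  ]
}}

```text
clock: 4.4
tool_pos: [0.5806, -0.0419, 0.0721]
orientation: [-180.0, 0.2, -180.0]
force: [-9.0, 2.2, 23.9]
opening: 0.0005
```

The plunger is on its stop: z is no longer falling and the force is 24 N. I'm releasing gently.

Request:
{"name": "servo_tool", "arguments": {
  "rows": [
    [0, 0, 3, 0, 0, 0],
    [0, 0, 4, 0, 0, 0],
    [0, 0, 4, 0, 0, 0],
    [0, 0, 4, 0, 0, 0],
    [0, 0, 4, 0, 0, 0]
  ]
}}

```text
clock: 4.82
tool_pos: [0.5804, -0.0419, 0.0891]
orientation: [180.0, 0.1, 180.0]
force: [-1.1, 0.4, 5.2]
opening: 0.0003
```

Request:
{"name": "servo_tool", "arguments": {
  "rows": [
    [0, 0, 4, 0, 0, 0],
    [0, 0, 4, 0, 0, 0],
    [0, 0, 4, 0, 0, 0],
    [0, 0, 4, 0, 0, 0],
    [0, 0, 6, 0, 0, 0]
  ]
}}

```text
clock: 5.23
tool_pos: [0.5798, -0.0418, 0.1101]
orientation: [180.0, 0.0, 180.0]
force: [-0.6, 0.1, 0.5]
opening: 0.0003
```

Request:
{"name": "servo_tool", "arguments": {
  "rows": [
    [0, 0, 15, 0, 0, 0],
    [0, 0, 25, 0, 0, 0],
    [0, 0, 25, 0, 0, 0],
    [-10, -20, 25, 0, 0, 7],
    [-15, -30, 10, 0, 0, 7]
  ]
}}

```text
clock: 5.65
tool_pos: [0.5571, -0.0909, 0.2134]
orientation: [-179.9, 0.3, -165.5]
force: [1.0, -0.4, 0.6]
opening: 0.0002
```

Request:
{"name": "servo_tool", "arguments": {
  "rows": [
    [-15, -30, 0, 0, 0, 7],
    [-15, -30, 0, 0, 0, 7],
    [-15, -25, 0, 0, 0, 7],
    [-10, 0, 0, 0, 0, 7],
    [0, 0, 0, 0, 0, 7]
  ],
  "fingers": 22
}}

```text
clock: 6.07
tool_pos: [0.4977, -0.1782, 0.2101]
orientation: [180.0, 0.0, -130.8]
force: [-0.3, 0.6, 0.3]
opening: 0.0214
```

Run:
```python
from h import *
o=ctrl.get_obs();print(o['clock'],o['tool_pos'],o['orientation'],o['joint_pos'])
for n in('top','wrist','scene'):
    w=viewer.calibration(n);p,_=viewer.snapshot(n);cv2.imwrite(f'pics/{n}2.png',p[:,:,::-1])
    np.save(n+'_c2.npy',w,allow_pickle=True)
a=cv2.imread('pics/wrist2.png');b=cv2.imread('pics/top2.png');s=cv2.imread('pics/scene2.png')
out=np.zeros((600,800,3),np.uint8);out[:360,:480]=cv2.resize(a,(480,360),interpolation=cv2.INTER_AREA)
out[:240,480:]=cv2.resize(b[165:285,235:395],(320,240));out[360:600,:]=cv2.resize(s[150:306,180:700],(0,0),fx=1.538,fy=1.538)[:240,:800] if 0 else 0
out[360:,:320]=cv2.resize(s[190:310,240:400],(320,240));cv2.imwrite('pics/m2.png',out)
```

```text
6.0667 [ 0.49769423 -0.17817601  0.21010295] [ 1.79997148e+02  2.57218485e-02 -1.30834608e+02] [ 1.56033439e+00  7.43392817e+00 -1.91036591e+01 -2.33856746e-02
 -6.34471783e+01 -4.23844907e+01]
```

View pics/m2.png

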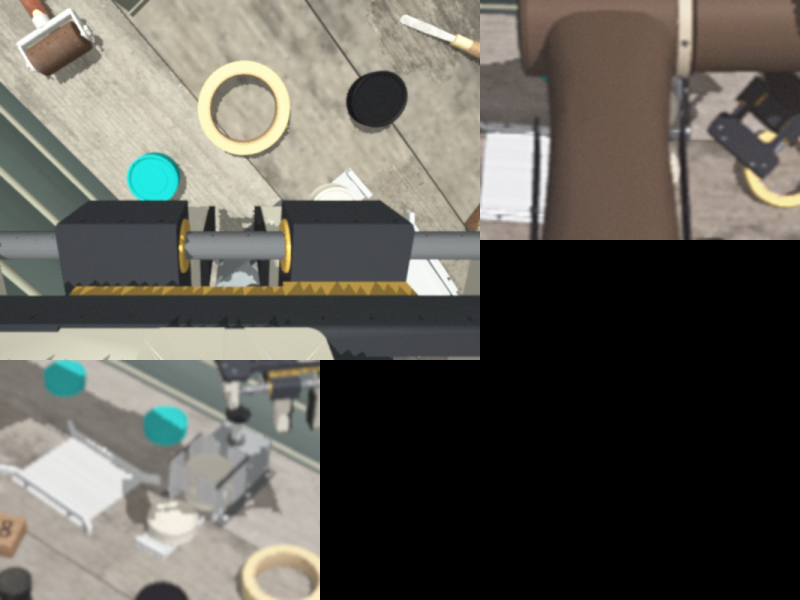

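The tin is out on the exit strip at about (326,271) in the scene picture. The magazine is still filled and the knob is up. I'm turning the fingers' line along x for a V-shaped push and measuring the tin.

Request:
{"name": "servo_tool", "arguments": {
  "rows": [
    [-10, 10, 0, 0, 0, 7],
    [-10, 12, 0, 0, 0, 7],
    [-10, 12, 0, 0, 0, 7],
    [-10, 12, 0, 0, 0, 7],
    [-10, 12, 0, 0, 0, 7]
  ],
  "fingers": 16
}}

```text
clock: 6.63
tool_pos: [0.4496, -0.1179, 0.2096]
orientation: [180.0, 0.0, -95.9]
force: [0.8, 0.1, 0.3]
opening: 0.0162
```

Run:
```python
from h import *
c=viewer.calibration('scene')
im=cv2.imread('pics/scene2.png')
t=np.linspace(0,2*np.pi,60)
out=cv2.resize(im[190:310,240:400],None,fx=5,fy=5,interpolation=cv2.INTER_CUBIC)
def circ(x,y,z,r,col):
    q=(proj(c,np.c_[x+r*np.cos(t),y+r*np.sin(t),0*t+z])-[240,190]+.5)*5
    cv2.polylines(out,[q.astype(np.int32)],True,col,1)
circ(.448,-.045,.024,.031,(0,0,255)); circ(.448,-.045,0,.031,(255,0,0))
circ(.5231,-.0412,.048,.031,(0,200,0)); circ(.585,-.0388,.102,.017,(255,0,255))
y=np.array([-.065,.065]);a=np.radians(-2.4)
for s in(-.05,.05):
    P=np.c_[.4447+s*np.cos(a)-y*np.sin(a),.1068+s*np.sin(a)+y*np.cos(a),[.012]*2]
    cv2.polylines(out,[((proj(c,P)-[240,190]+.5)*5).astype(np.int32)],False,(0,0,255),1)
cv2.imwrite('pics/chk.png',out)
```

```text
(no output)
```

View pics/chk.png

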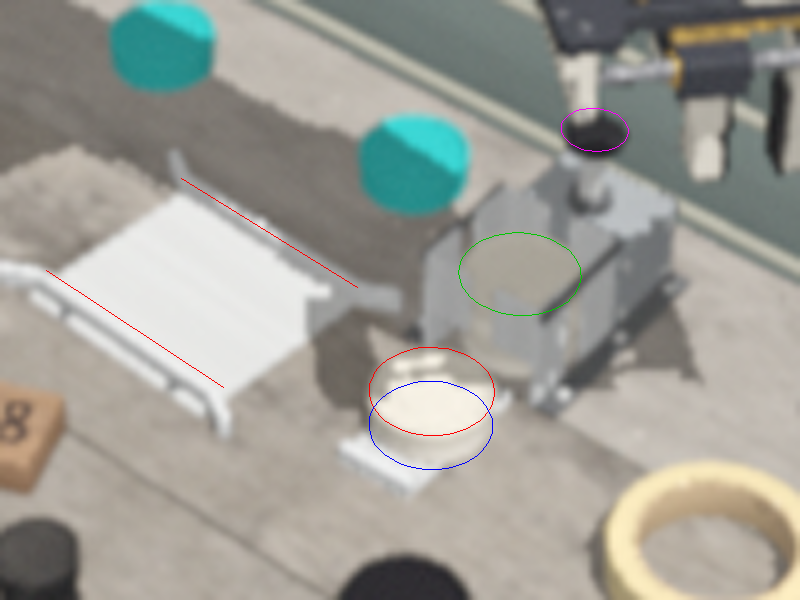

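The overlay agrees with the ejected tin at (0.448,-0.045), the lane rails and the knob in its up position. I'm lowering the fingers behind the tin.

Request:
{"name": "servo_tool", "arguments": {
  "rows": [
    [-1, 0, -36, 0, 0, 5.5],
    [0, 0, -38, 0, 0, 0],
    [0, 0, -38, 0, 0, 0],
    [0, 0, -30, 0, 0, 0],
    [0, 0, -22, 0, 0, 0]
  ]
}}

```text
clock: 7.05
tool_pos: [0.4478, -0.1184, 0.0432]
orientation: [179.9, -0.0, -90.8]
force: [-0.4, 0.0, -0.0]
opening: 0.0158
```

Request:
{"name": "servo_tool", "arguments": {
  "rows": [
    [0, 0, -18, 0, 0, 0],
    [0, 0, -10, 0, 0, 0],
    [0, 0, -3, 0, 0, 0],
    [0, 0, 0, 0, 0, 0]
  ]
}}

```text
clock: 7.38
tool_pos: [0.4486, -0.1185, 0.0139]
orientation: [179.9, -0.0, -90.6]
force: [0.2, 0.1, 0.4]
opening: 0.0167
```

Request:
{"name": "servo_tool", "arguments": {
  "rows": [
    [0, 7, 0, 0, 0, 0],
    [0, 7, 0, 0, 0, 0],
    [0, 7, 0, 0, 0, 0],
    [0, 5, 0, 0, 0, 0],
    [0, 5, 0, 0, 0, 0]
  ]
}}

```text
clock: 7.8
tool_pos: [0.4491, -0.0868, 0.0152]
orientation: [-179.9, 0.0, -90.5]
force: [0.8, -0.7, -0.3]
opening: 0.016
```

Request:
{"name": "servo_tool", "arguments": {
  "rows": [
    [0, 5, 0, 0, 0, 0],
    [0, 5, 0, 0, 0, 0],
    [0, 5, 0, 0, 0, 0],
    [0, 5, 0, 0, 0, 0],
    [0, 5, 0, 0, 0, 0]
  ]
}}

```text
clock: 8.22
tool_pos: [0.4487, -0.0623, 0.0146]
orientation: [180.0, -0.0, -90.5]
force: [1.6, -1.4, -0.1]
opening: 0.0162
```

Request:
{"name": "servo_tool", "arguments": {
  "rows": [
    [0, 5, 0, 0, 0, 0],
    [0, 5, 0, 0, 0, 0],
    [0, 5, 0, 0, 0, 0],
    [0, 5, 0, 0, 0, 0],
    [0, 5, 0, 0, 0, 0]
  ]
}}

```text
clock: 8.63
tool_pos: [0.4487, -0.0373, 0.0145]
orientation: [180.0, -0.0, -90.5]
force: [0.3, 0.2, 1.1]
opening: 0.016
```

Run:
```python
from h import *
p,_=viewer.snapshot('scene');q,_=viewer.snapshot('top')
out=np.zeros((600,800,3),np.uint8)
out[:360,:480]=cv2.resize(p[190:310,240:400],(480,360));out[360:,:320]=cv2.resize(q[165:285,235:395],(320,240))
cv2.imwrite('pics/m3.png',out[:,:,::-1])
```

```text
(no output)
```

View pics/m3.png

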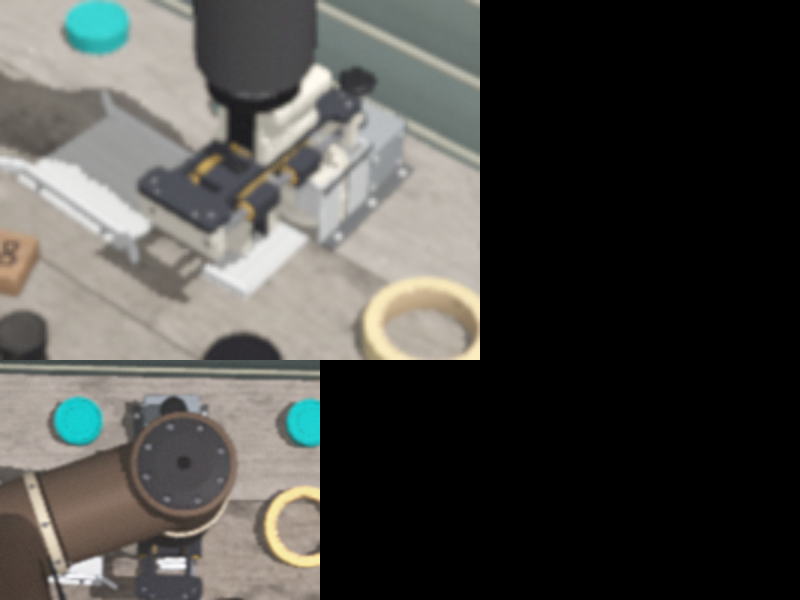

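The tin has left the exit strip and is hidden ahead of the fingers, so I continue the push.

Request:
{"name": "servo_tool", "arguments": {
  "rows": [
    [0, 5, 0, 0, 0, 0],
    [0, 5, 0, 0, 0, 0],
    [0, 5, 0, 0, 0, 0],
    [-0.5, 5, 0, 0, 0, 0],
    [-0.5, 5, 0, 0, 0, 0]
  ]
}}

```text
clock: 9.15
tool_pos: [0.4477, -0.0122, 0.0146]
orientation: [-180.0, 0.0, -90.5]
force: [0.1, 0.8, -0.5]
opening: 0.0159
```

Request:
{"name": "servo_tool", "arguments": {
  "rows": [
    [-0.5, 5, 0, 0, 0, 0],
    [-0.5, 5, 0, 0, 0, 0],
    [-0.5, 5, 0, 0, 0, 0],
    [-0.5, 5, 0, 0, 0, 0],
    [-0.5, 5, 0, 0, 0, 0]
  ]
}}

```text
clock: 9.57
tool_pos: [0.4452, 0.0127, 0.0146]
orientation: [180.0, -0.0, -90.5]
force: [-0.1, 0.4, 0.2]
opening: 0.0158
```

Request:
{"name": "servo_tool", "arguments": {
  "rows": [
    [0, 5, 0, 0, 0, 0],
    [0, 5, 0, 0, 0, 0],
    [0, 5, 0, 0, 0, 0],
    [0, 5, 0, 0, 0, 0],
    [0, 5, 0, 0, 0, 0]
  ]
}}

```text
clock: 9.98
tool_pos: [0.4453, 0.0377, 0.0146]
orientation: [-180.0, 0.0, -90.5]
force: [0.5, 0.3, 0.1]
opening: 0.016
```

Request:
{"name": "servo_tool", "arguments": {
  "rows": [
    [0, 5, 0, 0, 0, 0],
    [0, 5, 0, 0, 0, 0],
    [0, 5, 0, 0, 0, 0],
    [0, 5, 0, 0, 0, 0],
    [0, 4, 0, 0, 0, 0]
  ]
}}

```text
clock: 10.4
tool_pos: [0.4453, 0.0618, 0.0146]
orientation: [-180.0, 0.0, -90.5]
force: [-0.1, -0.4, 0.8]
opening: 0.0164
```

Now I back off, rise and move clear to look.

Request:
{"name": "servo_tool", "arguments": {
  "rows": [
    [0, -5, 0, 0, 0, 0],
    [0, -15, 0, 0, 0, 0],
    [0, -15, 5, 0, 0, 0],
    [0, -5, 30, 0, 0, 0],
    [0, 0, 40, 0, 0, 0]
  ]
}}

```text
clock: 10.82
tool_pos: [0.4425, 0.019, 0.0879]
orientation: [179.6, -0.2, -90.6]
force: [1.8, 0.6, -0.5]
opening: 0.0161
```

Request:
{"name": "servo_tool", "arguments": {
  "rows": [
    [0, 0, 40, 0, 0, 0],
    [0, -10, 40, 0, 0, 0],
    [0, -30, 25, 0, 0, 0],
    [0, -40, 10, 0, 0, 0],
    [0, -40, 0, 0, 0, 0]
  ]
}}

```text
clock: 11.23
tool_pos: [0.4468, -0.0997, 0.2083]
orientation: [-179.6, 0.1, -90.4]
force: [1.5, 0.7, 0.1]
opening: 0.016
```

Request:
{"name": "servo_tool", "arguments": {
  "rows": [
    [0, -40, 0, 0, 0, 0],
    [0, -40, 0, 0, 0, 0],
    [0, -40, 0, 0, 0, 0],
    [0, -30, 0, 0, 0, 0],
    [0, 0, 0, 0, 0, 0]
  ]
}}

```text
clock: 11.65
tool_pos: [0.4445, -0.2532, 0.2041]
orientation: [179.9, -0.0, -90.7]
force: [-0.0, 0.6, 0.5]
opening: 0.0163
```

Run:
```python
from h import *
print(ctrl.get_obs()['tool_pos'])
P={}
for n in('scene','top'):
    P[n],d=viewer.snapshot(n);np.save(n+'_d4.npy',d);cv2.imwrite(f'pics/{n}4.png',P[n][:,:,::-1])
out=np.zeros((600,800,3),np.uint8)
out[:300,:400]=cv2.resize(P['scene'][190:310,240:400],(400,300));out[300:,:400]=cv2.resize(P['top'][165:285,235:395],(400,300))
out[:300,400:]=cv2.resize(P['scene'],(400,300));out[300:,400:]=cv2.resize(P['top'],(400,300))
cv2.imwrite('pics/m4.png',out[:,:,::-1])
```

```text
[ 0.44448465 -0.25315001  0.20406744]
```

View pics/m4.png

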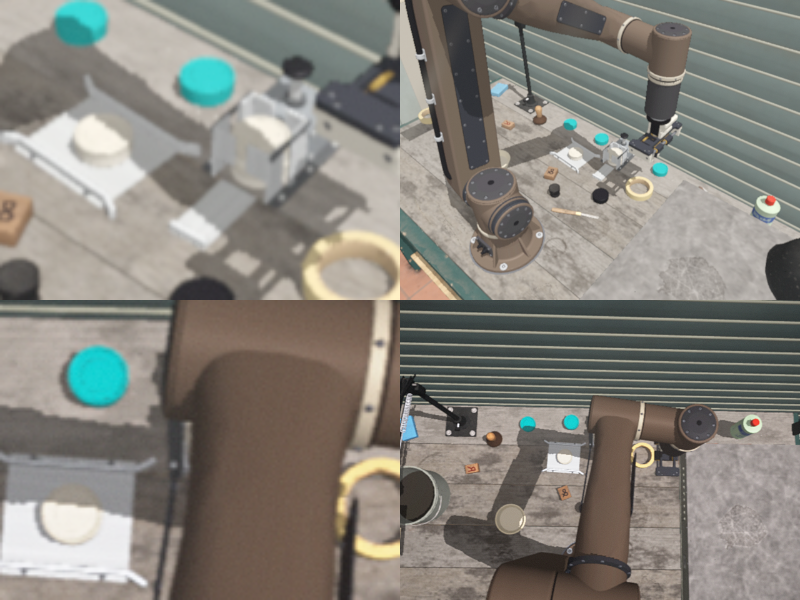

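The tin stands in the middle of the lane, at about (263,251) in the top picture. The bystanders look unmoved. I'll check the numbers and the magazine level by depth.

Run:
```python
from h import *
c=viewer.calibration('top');s=viewer.calibration('scene')
t=ray(c,(263,251),.024)[0];L=np.array([.4447,.1068]);a=np.radians(-2.4);d=t[:2]-L
print('tin',t,'lane xy',[d@[np.cos(a),np.sin(a)],d@[-np.sin(a),np.cos(a)]])
def pts(f,uvs):
    D=np.load(f);uv=np.array(uvs);z=D[uv[:,1],uv[:,0]].astype(float)
    p=np.c_[(uv[:,0]-s['cx'])/s['fx'],-(uv[:,1]-s['cy'])/s['fy'],-np.ones(len(uv))]*z[:,None]
    return R.from_euler('xyz',s['rotation'],degrees=True).apply(p)+s['origin']
# points in the magazine opening: median height before/after, knob height, tin in lane
for n,C,z0,r in(('mag before',(.5231,-.0412),.072,.018),('mag after',(.5231,-.0412),.048,.018),('knob after',(.585,-.039),.102,.01),('lane tin',t[:2],.024,.02)):
    g=[(C[0]+i*r,C[1]+j*r,z0) for i in(-1,-.5,0,.5,1) for j in(-1,-.5,0,.5,1)]
    q=pts('scene_d0.npy' if 'before' in n else 'scene_d4.npy',np.rint(proj(s,g)).astype(int)); print(n,np.sort(q[:,2]).round(3))
```

```text
tin [0.44350953 0.10365429 0.024     ] lane xy [np.float64(-0.0010576964017167214), np.float64(-0.0031928041346643158)]
mag before [0.067 0.068 0.068 0.069 0.069 0.069 0.069 0.069 0.069 0.07  0.07  0.07
 0.07  0.071 0.071 0.071 0.071 0.071 0.072 0.072 0.072 0.072 0.072 0.073
 0.074]
mag after [0.044 0.044 0.045 0.046 0.046 0.046 0.046 0.047 0.047 0.047 0.047 0.047
 0.047 0.047 0.047 0.048 0.048 0.048 0.048 0.049 0.049 0.064 0.064 0.065
 0.066]
knob after [0.098 0.098 0.099 0.1   0.101 0.101 0.101 0.101 0.102 0.102 0.102 0.102
 0.103 0.103 0.103 0.103 0.103 0.103 0.104 0.104 0.104 0.104 0.105 0.105
 0.106]
lane tin [-0.001  0.02   0.021  0.022  0.022  0.022  0.022  0.022  0.022  0.023
  0.023  0.023  0.023  0.023  0.023  0.023  0.023  0.024  0.024  0.024
  0.024  0.024  0.025  0.026  0.027]
```

All checks agree, so I'm handing in.

```bash
python3 -c "
from plant import ctrl
print(ctrl.close_job())"
```

```text
the job is handed in; nothing more can be done
None
```

I pressed the knob once to its stop (24 N, fingertips at 72.1 mm) and let it spring back. The ejected tin then went into the lane, pushed along the bench with the slightly opened fingers.

- **Tin in the lane:** the last pictures put it about 1 mm across and 3 mm along from the lane's middle, standing flat with its top at about 23 mm.
- **Magazine:** the top of the stack measured about 47 mm, down from about 70 mm, so the next tin has dropped. No second tin came out.
- **Knob:** back up at about 102 mm.
- **Other things:** the tape roll, dabber and roller looked unmoved where they were visible. I compared these only by eye, and part of the tape roll was hidden by the arm in the last top view.

The arm stood clear of everything at hand-in, at about 12 s of the 48 s. No check failed or disagreed.

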